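Count in a vee post and hold it square in the corner fixture

ROBOT

A 6-joint arm with a two-finger parallel gripper is mounted at the origin on the work surface. World frame = base frame: x ahead of the robot, y to its left, z up, the work surface at z = 0. Lengths are in m, angles in rad, forces in N, time in s.
With the tool pointing down it reaches from about 0.325 to 0.9 m from the base axis. Payload 6.1 kg.
Tool frame: the origin (TCP) lies on the centre line of the jaws, within the pads' length; the fingertips stand 11 mm ahead of it and the grasp point (between the pads) lies 8 mm behind it; z points along the fingers, y is the direction in which the jaws open and shut (so a half turn about z gives the same grasp; the last joint's range is limited). The gripper opens to 87 mm and grips with 3 to 60 N. Pads are 19 mm wide; open, the fingers measure 117 mm over their backs; the gripper's body (75 mm by 190 mm) begins 51 mm behind the grasp point.
Start: joints at [-1.401, 0.22, 1.526, -0, 1.395, -0.126], TCP at [0.182, -0.598, 0.234] pointing down, gripper open.
Joint ranges: [-2.98, 2.98], [-0.91, 2.08], [0.09, 2.57], [-1.24, 4.39], [0.2, 2.65], [-2.68, 2.68]. Speed limits (rad/s): [2.57, 2.57, 3.01, 3.14, 3.14, 3.14].

INTERFACE

Orientations are given as a rotation vector (axis times angle).
In Python, from workcell import sense, snapshot, job_done gives the robot as it stands.
- The arm moves only by the tool jog_arm, never from a script. Its argument "increments" is a list of rows, each an object with "delta_pos": the shift along the tool's x, y, z in m, a list of three; "roll": the turn about the tool's z in rad. In form: [{"delta_pos": [x, y, z], "roll": roll}, ...]. A call has 1 to 8 rows; each row is the pose to reach, as a shift and turn from the pose commanded when the call began, along the tool's axes at that moment; what a row does not reach only later rows make up. A row lasts 1/8 s, in which the tool goes at most 62.5 mm and 10.7 degrees, less where a joint would pass 70% of its speed; a pose out of reach is approached as far as the arm can. A call with a gripper value outside its range is refused whole. "gripper" is the opening, from 0 (shut) to 1 (fully open), set as the call begins (left out, the last holds). The fingers move at their own pace and stop on an object; "newtons" is the grip in N (left out, the last holds). Time passes only in rows, so rows that repeat a pose let the fingers close. It gives the time, the measured TCP pose, the force and the opening at its end, in the units of the state.
- sense(): the state, without advancing time (a new reading comes with each control period).
- snapshot(name): name is "side" or "top" or "wrist"; returns a dict with "image" (480x640x3 uint8, blue, green, red), "intrinsics" (3x3 intrinsics, pixels), "distortion" ([k1, k2, p1, p2, k3] as OpenCV has them; the pictures are not rectified), "world_to_cam" (4x4, takes a point from world to camera coordinates). Camera axes: x right, y up, looking along -z (the intrinsics and any distortion apply to the point x, -y, -z); pixel columns grow to the right and rows downward; lengths in m; the calibration is good to about 2 mm. A picture is of the moment at which its call begins. There is no depth.
- job_done(): hands the job in, once; it reports no verdict.
The state is a dict: "t": time; "joints": joint angles; "qvel": joint speeds; "effort": joint torques, N m; "position": TCP position; "ee_rot": TCP orientation; "wrist_force": force on the tool from outside, world axes, zero at the start; "moment": the same for the moment, N m; "opening": opening from 0.0 (shut) to 1.0 (fully open).
Only numpy, scipy, OpenCV 4.12 (cv2) and the standard library are available. Lean on these libraries where they do the work, as an engineer would, in place of code of your own. Each camera call takes 0.05 s, during which the arm holds its last target. There are 200 camera calls.

TASK

On this gem-cutting bench, count the next piece in first: swing the piece counter's sprung lever all the way to its stop and let it spring back. Then set the aluminium vee post upright on the bed of the steel corner fixture and press it snugly into the corner, its long side flat against the long fence and its end flat against the short fence, and finish while still holding it pressed against both fences. Leave the other things on the bench where they are.

Things in the scene. Friction and masses are not known exactly. Their poses are not given: they have to be found in the camera images.
- fixture: Corner fixture, bare steel, fixed. Bed plate 150 (x) x 110 (y) x 8 mm; origin at the centre of its underside on the bench, z up. Two fences, 12 mm thick, 18 mm high above the bed, meet in a corner at x = +63, y = +43 mm, open towards -x and -y. Post seated: its centre is at x = +28, y = +18, z = +40 mm here, either end to the short fence.
- fence_long: The long fence, part of the fixture, with the fixture's own origin and axes (same pose). Runs along x over the whole 150 mm at the +y edge of the bed; inner face at y = +43 mm, top 26 mm above the bench.
- fence_short: The short fence, part of the fixture, with the fixture's own origin and axes (same pose). Runs along y from -30 to +40 mm at the +x end of the bed; inner face at x = +63 mm, top 26 mm above the bench.
- post_c (a point): Vee post: loose machined aluminium block, 0.24 to 0.39 kg, an inverted T. Foot 70 (x) x 50 (y) x 26 mm high; on its middle a tower 40 (x) x 26 (y) mm up to 64 mm above the underside, with a slot 12 mm wide, 10 mm deep along x in its top. Same both ways round. Point: its centre, 32 mm above the underside; x lengthwise, z up. Grip the tower across y, above the foot.
- lever (a joint): Advance lever of the piece counter, rad. 0 at rest, 1.1 at its stop, grows as the lever turns anticlockwise seen from above. A spring returns it to 0: about 0.04 N m at rest, 0.17 N m at the stop (at most 3 N at the pin).
- lever_pin (a point): Upright round thumb pin at the lever's end: dark steel, 12 mm in diameter, from 41 to 67 mm above the bench, on a flat arm whose top is 41 mm above the bench. This point is on its axis, 56 mm above the bench. It moves on a circle of 58 mm radius about counter_hinge; x points outward along the lever, z up.
- counter_hinge (a point): Point on the lever's upright hinge axis, 56 mm above the bench, on the piece counter: a fixed grey box 70 x 64 x 30 mm with a small dark counting window on one side and a flat lever on top. z up.
- pliers: Loose pliers lying flat, 160 mm long, 12 mm high, wooden grips to -x; bystander. Origin near the pivot, on the bench.
- loupe: Loose folding loupe, green C-shaped frame 45 x 45 x 54 mm with a lens on top; bystander. Origin under its centre.
- oilstone: Loose reddish sharpening stone 75 x 26 x 16 mm; bystander. Origin under its centre.
- tin: Loose small round tin, 46 mm in diameter, 24 mm high; bystander. Origin under its centre.
- tub: Loose empty clear plastic tub, 90 mm in diameter, 65 mm high; bystander. Origin under its centre.
Mind the look-alikes: they are no part of the job. Leave any blue or red look-alike of the part that bears post_c alone.

How it is judged:
By the outcome, as a careful person would: the job done as asked, in the order asked, and still so for the second after the job is handed in, while the arm keeps its last pose, push and grip.
It also fails if it takes over 72 s, if anything falls off the work surface, if the arm or the gripper's body presses on something with over 40 N, if the wrist force passes 120 N, or if a joint passes its speed limit or range.

## Working session

There is one attempt and no reset: what is moved stays moved. The work goes in short steps, Python scripts to look and compute and a tool call to move; the robot and the scene stay as the last step left them, time stands still between calls to the robot, and variables do not carry over. Pictures are saved under pics/ and viewed, about 8 in all and at most 12, crops included, and the job is handed in when it is done.

Besides the shell and the picture viewer there is one more tool, called after "Request:" by a JSON object that holds its "fn" and its "kwargs", one argument or row to a line. jog_arm: Moves the arm, as the interface text tells. Its arguments: {"type":"object","properties":{"increments":{"type":"array","items":{"type":"object","properties":{"delta_pos":{"type":"array","items":{"type":"number"}},"roll":{"type":"number"}}}},"gripper":{"type":"number"},"newtons":{"type":"number"}},"required":["increments"]}

```bash
mkdir -p pics; cat > h.py <<'E'
import numpy as np, cv2, pickle
from workcell import sense, snapshot, job_done
def cam(s):
    T=np.array(s["world_to_cam"]);K=np.array(s["intrinsics"]);D=np.array(s["distortion"]);return T,K,D
def ray(s,uv):
    T,K,D=cam(s);p=cv2.undistortPoints(np.array(uv,float).reshape(-1,1,2),K,D).reshape(-1,2)
    d=np.c_[p[:,0],-p[:,1],-np.ones(len(p))]
    return -T[:3,:3].T@T[:3,3], d@T[:3,:3]
def at_z(s,uv,z):
    o,d=ray(s,uv); z=np.broadcast_to(z,len(d)); return o+d*((z-o[2])/d[:,2])[:,None]
def proj(s,P):
    T,K,D=cam(s);q=np.atleast_2d(P)@T[:3,:3].T+T[:3,3];q=q*[1,-1,-1]
    return cv2.projectPoints(q,np.zeros(3),np.zeros(3),K,D)[0].reshape(-1,2)
E
python3 - <<'E'
from h import *
st=sense();print({k:np.round(v,3) for k,v in st.items()})
for n in["top","side"]:
    s=snapshot(n);pickle.dump(s,open(n+".pkl","wb"));cv2.imwrite(f"pics/{n}0.png",s["image"])
    T,K,D=cam(s);print(n,-T[:3,:3].T@T[:3,3])
E
```

```text
{'t': np.float64(0.0), 'joints': array([-1.401,  0.221,  1.528, -0.   ,  1.395, -0.126]), 'qvel': array([-0.   ,  0.001, -0.002, -0.002, -0.   , -0.001]), 'effort': array([  0.   , -49.461, -38.738,   0.07 ,   0.057,  -0.   ]), 'position': array([ 0.182, -0.597,  0.232]), 'ee_rot': array([-3.105, -0.463,  0.   ]), 'wrist_force': array([ 1.172,  0.11 , -0.519]), 'moment': array([ 0.036,  0.024, -0.007]), 'opening': np.float64(0.996)}
top [0.35194627 0.00506542 1.33343229]
side [0.05041359 0.62841173 0.52863168]
```

View pics/top0.png

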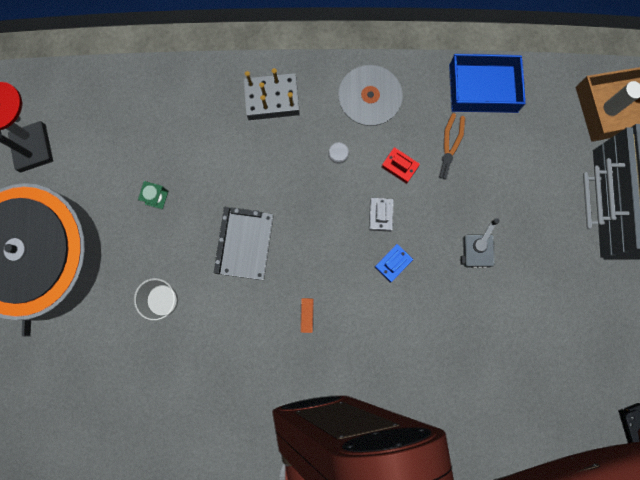

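View pics/side0.png

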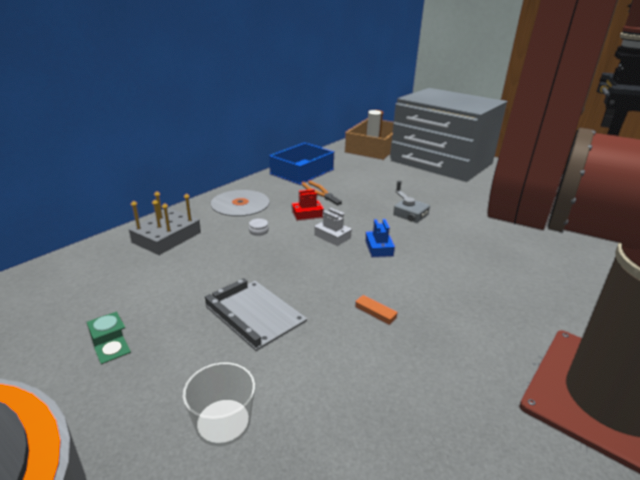

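Both pictures show three inverted-T posts. In the top view they are red at (401,165), bare metal at (381,214) and blue at (394,263). The bare aluminium one at (381,214) fits the description, since the coloured ones are look-alikes. The fixture is at (243,243), with dark fences on its left and top edges. The counter is at (479,250), with its pin near (495,222). Next I'll enlarge these to confirm and measure.

```bash
python3 - <<'E'
from h import *
s=pickle.load(open("top.pkl","rb"));im=s["image"]
def crop(x0,y0,w,h,k):
    c=cv2.resize(im[y0:y0+h,x0:x0+w],None,fx=k,fy=k,interpolation=cv2.INTER_CUBIC)
    for x in range(-(-x0//10)*10,x0+w,10):
        cv2.line(c,((x-x0)*k+k//2,0),((x-x0)*k+k//2,6),(0,255,255),1);cv2.putText(c,str(x),((x-x0)*k-6,16),0,.33,(0,255,255),1)
    for y in range(-(-y0//10)*10,y0+h,10):
        cv2.line(c,(0,(y-y0)*k+k//2),(6,(y-y0)*k+k//2),(0,255,255),1);cv2.putText(c,str(y),(8,(y-y0)*k+7),0,.33,(0,255,255),1)
    return c
A=crop(210,200,66,85,7)      # 462x595
B=crop(362,190,38,48,7)      # 336 h
C=crop(458,212,46,60,5) 
o=np.zeros((600,760,3),np.uint8)
o[:A.shape[0],:A.shape[1]]=A;o[:B.shape[0],470:470+B.shape[1]]=B
C=cv2.resize(C,(int(C.shape[1]*.85),int(C.shape[0]*.85)));o[340:340+C.shape[0],470:470+C.shape[1]]=C
cv2.imwrite("pics/crop1.png",o)
for n,uv in [("post",(381,214)),("pin",(495,222)),("hinge",(480,244)),("fix",(243,243)),("blue",(394,263))]: print(n,at_z(s,[uv],.05)[0].round(3))
E
```

```text
post [ 0.586 -0.108  0.05 ]
pin [ 0.568 -0.359  0.05 ]
hinge [ 0.52  -0.324  0.05 ]
fix [0.522 0.192 0.05 ]
blue [ 0.479 -0.135  0.05 ]
```

View pics/crop1.png

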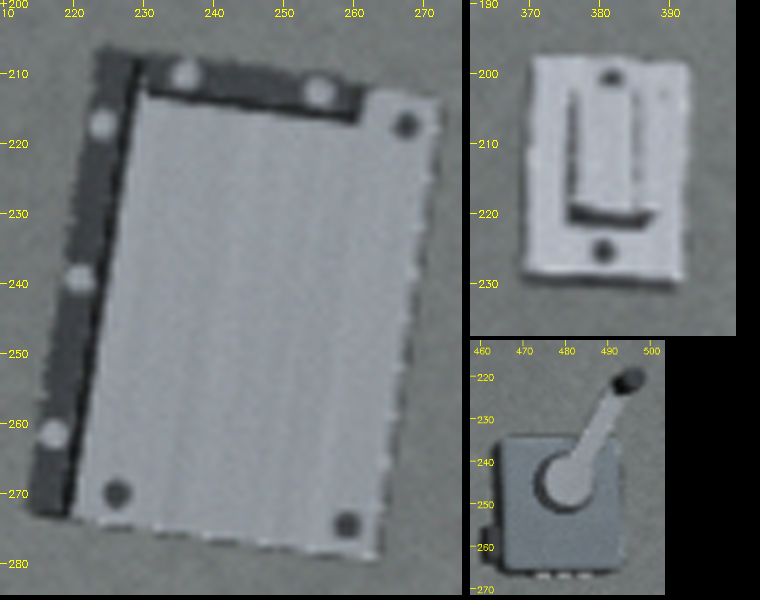

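The crop confirms the post: bare aluminium, with its slot and tower, foot from about (370.5,197.5) to (392,229). On the fixture, the long fence is on the left (world +y) and the short fence at the top (+x). The counter hinge is at (480,245) and the pin top is near (496,221).

```bash
cat >> h.py <<'E'
from scipy.optimize import least_squares
def fit(s,M,uv,x0):
    M=np.array(M,float)/1000;uv=np.array(uv,float)
    def W(p):
        c,q=np.cos(p[2]),np.sin(p[2]);return np.c_[p[0]+c*M[:,0]-q*M[:,1],p[1]+q*M[:,0]+c*M[:,1],M[:,2]]
    r=least_squares(lambda p:(proj(s,W(p))-uv).ravel(),x0);return r.x,np.abs(r.fun).max()
E
python3 - <<'E'
from h import *
s=pickle.load(open("top.pkl","rb"))
f,e=fit(s,[(75,55,26),(-75,55,26),(75,-55,8),(-75,-55,8)],[(223.4,206.3),(213.6,272.7),(272.6,213.4),(263.3,279.6)],[.52,.19,-.1]);print("fix",f.round(4),np.degrees(f[2]),e)
p,e=fit(s,[(35,25,26),(35,-25,26),(-35,-25,26),(-35,25,26)],[(370.7,197.4),(393.1,198.4),(392.1,229.1),(369.6,228.4)],[.58,-.1,0]);print("post",p.round(4),np.degrees(p[2]),e)
h=at_z(s,[(480,245.2)],.041)[0];q=at_z(s,[(496.5,220.6)],.067)[0];print("hinge",h,"pin",q,np.linalg.norm((q-h)[:2]),np.degrees(np.arctan2(*(q-h)[[1,0]])))
S=pickle.load(open("side.pkl","rb"));print("side check pin,hinge",proj(S,[q,h]))
R=cv2.Rodrigues(np.array(sense()["ee_rot"]))[0];print(R.round(3))
w=snapshot("wrist");T,K,D=cam(w);print(K,D);Rt=R.T;c=-T[:3,:3].T@T[:3,3];print("cam in tool",Rt@(c-sense()["position"]),"look dir",-T[2,:3])
E
```

```text
fix [ 0.5271  0.196  -0.1236] -7.082273626393437 0.2171839225209169
post [ 0.5918 -0.1111 -0.0449] -2.570982566995294 0.21318484883028077
hinge [ 0.51803976 -0.32596293  0.041     ] pin [ 0.56834156 -0.3577542   0.067     ] 0.0595059250990829 -32.29332405936534
side check pin,hinge [[398.87010935 180.63614291]
 [408.77927339 199.41828263]]
[[ 0.957  0.292 -0.   ]
 [ 0.292 -0.957  0.002]
 [ 0.    -0.002 -1.   ]]
[[418.07841716   0.         317.16526765]
 [  0.         418.07841716 242.26453032]
 [  0.           0.           1.        ]] [-0.05236056  0.          0.          0.          0.        ]
cam in tool [ 7.89234229e-02  1.94299580e-05 -1.50031172e-01] look dir [-0.27066355 -0.082301   -0.95914951]
```

```bash
python3 - <<'E'
from h import *
s=pickle.load(open("top.pkl","rb"));S=pickle.load(open("side.pkl","rb"))
print("side base corners",at_z(S,[(391,172),(490,177)],0).round(3))
print("top handle left ends @z.03,.1",at_z(s,[(585,173),(590,228)],.1).round(3), at_z(s,[(608,258),(600,147)],.12).round(3))
b=at_z(S,[(391,172)],0)[0]
for z in(.05,.1,.15,.2):print(z,proj(S,[b+[0,0,z]]))
E
```

```text
side base corners [[ 0.696 -0.543  0.   ]
 [ 0.451 -0.712  0.   ]]
top handle left ends @z.03,.1 [[ 0.668 -0.551  0.1  ]
 [ 0.547 -0.554  0.1  ]] [[ 0.48  -0.581  0.12 ]
 [ 0.721 -0.582  0.12 ]]
0.05 [[392.72769192 156.45981279]]
0.1 [[394.52380272 140.33566723]]
0.15 [[396.39276788 123.59120009]]
0.2 [[398.33943202 106.18677231]]
```

Request:
{"fn": "jog_arm", "kwargs": {
  "increments": [
    {"delta_pos":[0.055,-0.01,0.0],"roll":0.05},
    {"delta_pos":[0.11,-0.02,0.0],"roll":0.1},
    {"delta_pos":[0.165,-0.03,0.0],"roll":0.15},
    {"delta_pos":[0.22,-0.041,0.0],"roll":0.2},
    {"delta_pos":[0.275,-0.051,0.0],"roll":0.25},
    {"delta_pos":[0.33,-0.061,0.0],"roll":0.297},
    {"delta_pos":[0.385,-0.071,0.01],"roll":0.297},
    {"delta_pos":[0.419,-0.078,0.012],"roll":0.297}
  ],
  "gripper": 0,
  "newtons": 20
}}

```text
t: 1.15
position: [0.562, -0.3989, 0.2201]
ee_rot: [-3.14, -0.001, 0.002]
wrist_force: [-0.3, -0.6, 0.3]
opening: 0.169
```

Request:
{"fn": "jog_arm", "kwargs": {
  "increments": [
    {"delta_pos":[0,0,0],"roll":0},
    {"delta_pos":[0,0,0],"roll":0},
    {"delta_pos":[0,0,0],"roll":0}
  ]
}}

```text
t: 1.52
position: [0.5592, -0.402, 0.2217]
ee_rot: [3.141, -0.004, -0.0]
wrist_force: [-0.2, -1.0, -1.2]
opening: 0.009
```

```bash
python3 - <<'E'
from h import *
st=sense();print({k:np.round(st[k],4) for k in("t","position","ee_rot","wrist_force","opening","joints")})
w=snapshot("wrist");pickle.dump(w,open("w1.pkl","wb"));cv2.imwrite("pics/w1.png",w["image"])
print(proj(w,[[.568,-.358,.067],[.518,-.326,.041],st["position"]]))
E
```

```text
{'t': np.float64(1.525), 'position': array([ 0.5592, -0.402 ,  0.2217]), 'ee_rot': array([ 3.1414e+00, -4.2000e-03, -4.0000e-04]), 'wrist_force': array([-0.1833, -0.9977, -1.1974]), 'opening': np.float64(0.009), 'joints': array([-7.3750e-01,  3.7880e-01,  1.3542e+00, -3.0000e-04,  1.4086e+00,
        8.3600e-01])}
[[257.91546477 217.00983085]
 [226.63193684 268.13684257]
 [317.21097656 325.52046894]]
```

View pics/w1.png

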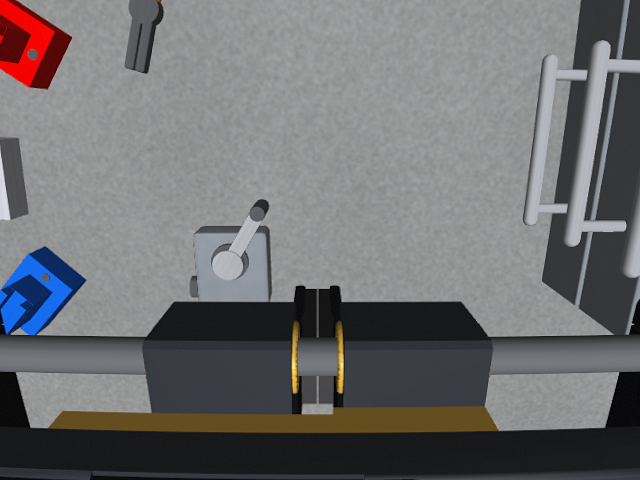

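The wrist view shows the pin top near (262,207) and the hinge disc at (230,262). The red, metal and blue posts are on the left, and the cabinet handles on the right are well clear.

```bash
python3 - <<'E'
from h import *
w=pickle.load(open("w1.pkl","rb"))
q=at_z(w,[(262,207)],.067)[0];h=at_z(w,[(230,262)],.042)[0];print(q,h,np.linalg.norm((q-h)[:2]),np.degrees(np.arctan2(*(q-h)[[1,0]])))
E
```

```text
[ 0.57560623 -0.36134859  0.067     ] [ 0.52380913 -0.32940764  0.042     ] 0.060853631480339634 -31.66027647253971
```

Request:
{"fn": "jog_arm", "kwargs": {
  "increments": [
    {"delta_pos":[0.01,0.008,0.05],"roll":0},
    {"delta_pos":[0.01,0.008,0.1],"roll":0},
    {"delta_pos":[0.01,0.008,0.14],"roll":0},
    {"delta_pos":[0.01,0.008,0.163],"roll":0},
    {"delta_pos":[0.01,0.008,0.163],"roll":0}
  ]
}}

```text
t: 2.2
position: [0.5688, -0.4087, 0.0568]
ee_rot: [-3.139, 0.003, 0.004]
wrist_force: [0.2, 0.0, 0.1]
opening: 0.008
```

Request:
{"fn": "jog_arm", "kwargs": {
  "increments": [
    {"delta_pos":[0,-0.015,0],"roll":0},
    {"delta_pos":[0,-0.025,0],"roll":0},
    {"delta_pos":[0,-0.031,0],"roll":0},
    {"delta_pos":[0.0046,-0.039,0],"roll":0},
    {"delta_pos":[0.0075,-0.0486,0],"roll":0},
    {"delta_pos":[0.0075,-0.0486,0],"roll":0}
  ]
}}

```text
t: 2.95
position: [0.5785, -0.36, 0.0589]
ee_rot: [3.141, -0.0, 0.001]
wrist_force: [0.6, -2.2, 0.0]
opening: 0.004
```

```bash
python3 - <<'E'
from h import *
st=sense();print({k:np.round(st[k],4) for k in("t","position","ee_rot","wrist_force")})
w=snapshot("wrist");t=snapshot("top");pickle.dump(w,open("w2.pkl","wb"))
b=cv2.resize(t["image"][200:280,440:520],(400,400),interpolation=cv2.INTER_CUBIC)
o=np.zeros((400,800,3),np.uint8);o[:,400:]=b;o[:,:400]=w["image"][60:460,120:520];cv2.imwrite("pics/c2.png",o)
E
```

```text
{'t': np.float64(2.95), 'position': array([ 0.5785, -0.36  ,  0.0589]), 'ee_rot': array([ 3.1411e+00, -3.0000e-04,  1.1000e-03]), 'wrist_force': array([ 0.6004, -2.2188,  0.0173])}
```

View pics/c2.png

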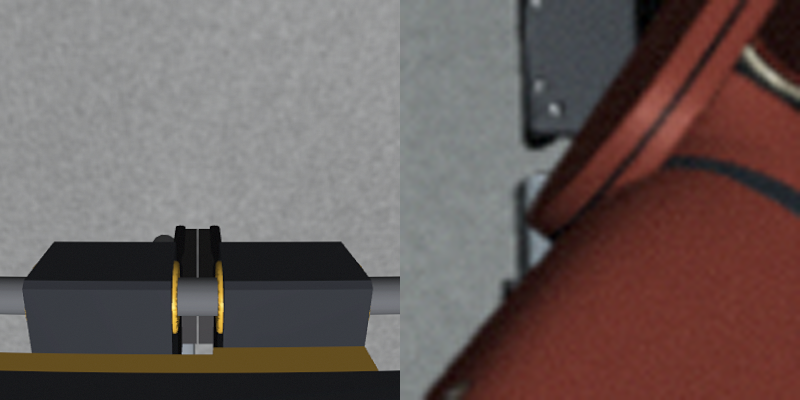

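The wrist crop (full image around (283,298)) shows the pin touching the left finger's back. A 2.2 N force confirms contact.

Request:
{"fn": "jog_arm", "kwargs": {
  "increments": [
    {"delta_pos":[0.0013,-0.0101,0],"roll":0},
    {"delta_pos":[0.0007,-0.0202,0],"roll":0},
    {"delta_pos":[-0.0015,-0.03,0],"roll":0},
    {"delta_pos":[-0.003,-0.034,0],"roll":0},
    {"delta_pos":[-0.0046,-0.0375,0],"roll":0},
    {"delta_pos":[-0.0046,-0.0375,0],"roll":0}
  ]
}}

```text
t: 3.8
position: [0.5731, -0.3229, 0.0586]
ee_rot: [3.141, -0.002, -0.0]
wrist_force: [1.3, -2.3, -0.6]
opening: 0.005
```

Request:
{"fn": "jog_arm", "kwargs": {
  "increments": [
    {"delta_pos":[-0.001,-0.002,0],"roll":0},
    {"delta_pos":[-0.002,-0.004,0],"roll":0},
    {"delta_pos":[-0.002,-0.004,0],"roll":0}
  ]
}}

```text
t: 4.18
position: [0.5712, -0.319, 0.0586]
ee_rot: [3.142, -0.002, -0.0]
wrist_force: [0.5, -1.7, -0.0]
opening: 0.004
```

Request:
{"fn": "jog_arm", "kwargs": {
  "increments": [
    {"delta_pos":[-0.001,-0.002,0],"roll":0},
    {"delta_pos":[-0.002,-0.004,0],"roll":0},
    {"delta_pos":[-0.002,-0.004,0],"roll":0}
  ]
}}

```text
t: 4.55
position: [0.5692, -0.3148, 0.0586]
ee_rot: [-3.142, 0.002, 0.0]
wrist_force: [0.7, -2.7, -0.0]
opening: 0.004
```

Request:
{"fn": "jog_arm", "kwargs": {
  "increments": [
    {"delta_pos":[-0.001,-0.0015,0],"roll":0},
    {"delta_pos":[-0.0015,-0.003,0],"roll":0},
    {"delta_pos":[-0.0015,-0.003,0],"roll":0}
  ]
}}

```text
t: 4.92
position: [0.5676, -0.312, 0.0585]
ee_rot: [3.142, -0.002, -0.0]
wrist_force: [0.1, -2.5, 0.3]
opening: 0.008
```

Request:
{"fn": "jog_arm", "kwargs": {
  "increments": [
    {"delta_pos":[-0.001,-0.0015,0],"roll":0},
    {"delta_pos":[-0.002,-0.003,0],"roll":0},
    {"delta_pos":[-0.002,-0.003,0],"roll":0}
  ]
}}

```text
t: 5.3
position: [0.5666, -0.3103, 0.0589]
ee_rot: [3.139, -0.002, 0.004]
wrist_force: [5.2, -7.8, -2.7]
opening: 0.002
```

Request:
{"fn": "jog_arm", "kwargs": {
  "increments": [
    {"delta_pos":[-0.001,-0.0015,0],"roll":0},
    {"delta_pos":[-0.002,-0.003,0],"roll":0},
    {"delta_pos":[-0.002,-0.003,0],"roll":0}
  ]
}}

```text
t: 5.68
position: [0.5656, -0.3096, 0.0594]
ee_rot: [3.135, -0.003, 0.008]
wrist_force: [8.5, -13.0, -6.4]
opening: 0.005
```

Force climbs from 2.5 to 13 N while the tool barely moves, so the lever is at its stop. I'll back off along the arc now so it springs back.

Request:
{"fn": "jog_arm", "kwargs": {
  "increments": [
    {"delta_pos":[0.005,0.01,0],"roll":0},
    {"delta_pos":[0.01,0.02,0],"roll":0},
    {"delta_pos":[0.013,0.035,0],"roll":0},
    {"delta_pos":[0.012,0.05,0],"roll":0},
    {"delta_pos":[0.01,0.07,0],"roll":0},
    {"delta_pos":[0.008,0.1,0],"roll":0},
    {"delta_pos":[0.008,0.1,0],"roll":0}
  ]
}}

```text
t: 6.55
position: [0.571, -0.4087, 0.0586]
ee_rot: [3.141, -0.006, 0.001]
wrist_force: [-0.3, 0.3, -0.1]
opening: 0.01
```

Request:
{"fn": "jog_arm", "kwargs": {
  "increments": [
    {"delta_pos":[0,0,-0.06],"roll":0},
    {"delta_pos":[0,0,-0.12],"roll":0},
    {"delta_pos":[0,0,-0.16],"roll":0},
    {"delta_pos":[0,0,-0.16],"roll":0}
  ],
  "gripper": 0.75
}}

```text
t: 7.05
position: [0.5738, -0.4071, 0.2244]
ee_rot: [3.136, -0.001, 0.011]
wrist_force: [0.9, 0.0, 0.6]
opening: 0.378
```

```bash
python3 - <<'E'
from h import *
st=sense();print({k:np.round(st[k],4) for k in("t","position","ee_rot","wrist_force")})
w=snapshot("wrist");pickle.dump(w,open("w3.pkl","wb"))
c=w["image"][150:310,160:320];cv2.imwrite("pics/c3.png",cv2.resize(c,None,fx=3,fy=3))
print("pin@rest pred",proj(w,[[.5756,-.3613,.067]])-[160,150])
E
```

```text
{'t': np.float64(7.05), 'position': array([ 0.5738, -0.4071,  0.2244]), 'ee_rot': array([ 3.1363e+00, -1.2000e-03,  1.1000e-02]), 'wrist_force': array([0.8915, 0.0031, 0.6195])}
pin@rest pred [[95.33233585 76.52186701]]
```

View pics/c3.png

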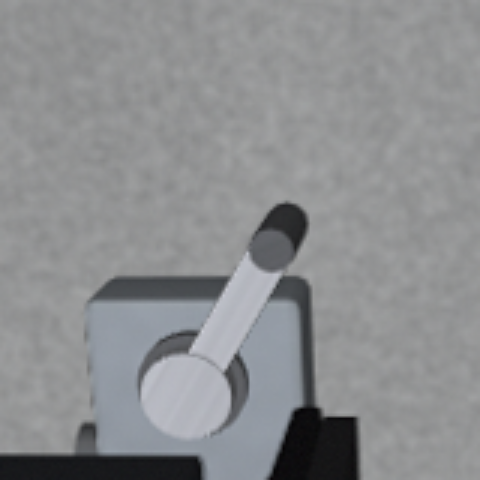

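The lever is back at its rest angle: the pin top is at crop (272,250), in the same direction as before. Next I'll go to the post.

Request:
{"fn": "jog_arm", "kwargs": {
  "increments": [
    {"delta_pos":[-0.01,-0.05,0],"roll":0.01},
    {"delta_pos":[-0.02,-0.1,0],"roll":0.02},
    {"delta_pos":[-0.03,-0.15,0],"roll":0.03},
    {"delta_pos":[-0.035,-0.2,0],"roll":0.045},
    {"delta_pos":[-0.035,-0.25,0],"roll":0.045},
    {"delta_pos":[-0.035,-0.295,0],"roll":0.045},
    {"delta_pos":[-0.035,-0.295,0],"roll":0.045},
    {"delta_pos":[-0.035,-0.295,0],"roll":0.045}
  ]
}}

```text
t: 8.1
position: [0.5363, -0.1108, 0.2171]
ee_rot: [-3.14, 0.071, 0.004]
wrist_force: [0.0, 0.3, -0.5]
opening: 0.749
```

```bash
python3 - <<'E'
from h import *
st=sense();print({k:np.round(st[k],4) for k in("t","position","ee_rot","wrist_force","opening")})
w=snapshot("wrist");pickle.dump(w,open("w4.pkl","wb"))
u=proj(w,[[.5918,-.1111,.026]])[0];print(u)
x0,y0=int(u[0])-100,max(0,int(u[1])-110);print("crop origin",x0,y0)
cv2.imwrite("pics/c4.png",cv2.resize(w["image"][y0:y0+200,x0:x0+200],None,fx=3,fy=3,interpolation=cv2.INTER_CUBIC))
E
```

```text
{'t': np.float64(8.1), 'position': array([ 0.5363, -0.1108,  0.2171]), 'ee_rot': array([-3.1403,  0.0714,  0.0036]), 'wrist_force': array([ 0.0386,  0.255 , -0.515 ]), 'opening': np.float64(0.7489)}
[314.25444817 149.27916207]
crop origin 214 39
```

View pics/c4.png

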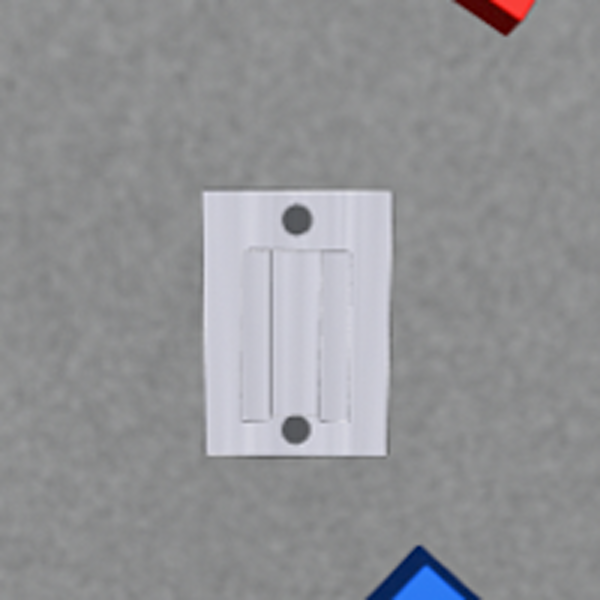

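The crop shows the aluminium post. The foot corners are at crop (204,192), (391,192), (389,456) and (207,456). The tower top runs from (242,248) to (350,421), with the slot lengthwise.

```bash
python3 - <<'E'
from h import *
w=pickle.load(open("w4.pkl","rb"));c=np.array
o=lambda L:c([214,39])+(c(L,float)-1)/3
M=[(35,25,26),(35,-25,26),(-35,-25,26),(-35,25,26)];N=[(20,13,64),(20,-13,64),(-20,-13,64),(-20,13,64)]
a=o([(204,192),(391,192),(389,456),(207,456)]);b=o([(242,248),(351,250),(350,421),(241,422)])
for m,u in((M,a),(N,b),(M+N,np.r_[a,b])):
    p,e=fit(w,m,u,[.59,-.11,0]);print(p.round(4),np.degrees(p[2]).round(2),round(e,2))
p4=p;st=sense();R=cv2.Rodrigues(c(st["ee_rot"]))[0];print("delta tool to post, z.044",(R.T@(c([p[0],p[1],.05])-st["position"])).round(4),"heading",np.degrees(np.arctan2(R[1,0],R[0,0])))
E
```

```text
[ 0.593  -0.1101 -0.045 ] -2.58 0.96
[ 0.5934 -0.11   -0.0523] -3.0 0.52
[ 0.5932 -0.11   -0.0471] -2.7 0.97
delta tool to post, z.044 [ 0.0569 -0.004   0.1673] heading -2.666449984754573
```

Request:
{"fn": "jog_arm", "kwargs": {
  "increments": [
    {"delta_pos":[0.03,-0.002,0.03],"roll":0},
    {"delta_pos":[0.057,-0.004,0.06],"roll":0},
    {"delta_pos":[0.057,-0.004,0.1],"roll":0},
    {"delta_pos":[0.057,-0.004,0.135],"roll":0},
    {"delta_pos":[0.057,-0.004,0.16],"roll":0},
    {"delta_pos":[0.057,-0.004,0.174],"roll":0},
    {"delta_pos":[0.057,-0.004,0.174],"roll":0},
    {"delta_pos":[0.057,-0.004,0.174],"roll":0}
  ]
}}

```text
t: 9.15
position: [0.595, -0.1103, 0.0458]
ee_rot: [3.14, -0.073, 0.003]
wrist_force: [0.1, -0.1, 0.6]
opening: 0.749
```

Request:
{"fn": "jog_arm", "kwargs": {
  "increments": [
    {"delta_pos":[0,0,0],"roll":0},
    {"delta_pos":[0,0,0],"roll":0},
    {"delta_pos":[0,0,0],"roll":0},
    {"delta_pos":[0,0,0],"roll":0},
    {"delta_pos":[0,0,0],"roll":0},
    {"delta_pos":[0,0,0],"roll":0}
  ],
  "gripper": 0.0,
  "newtons": 30
}}

```text
t: 9.9
position: [0.5941, -0.1095, 0.0446]
ee_rot: [-3.141, 0.072, 0.0]
wrist_force: [0.5, 0.1, 0.7]
opening: 0.302
```

The opening of 26.3 mm matches the tower width. I'll lift it and move to view the fixture.

Request:
{"fn": "jog_arm", "kwargs": {
  "increments": [
    {"delta_pos":[0,0,-0.015],"roll":0},
    {"delta_pos":[0,0,-0.04],"roll":0},
    {"delta_pos":[0,0,-0.08],"roll":0},
    {"delta_pos":[0,0,-0.12],"roll":0},
    {"delta_pos":[0,0,-0.13],"roll":0}
  ]
}}

```text
t: 10.52
position: [0.596, -0.1102, 0.1785]
ee_rot: [3.139, -0.073, 0.01]
wrist_force: [1.1, -0.4, -2.5]
opening: 0.299
```

Request:
{"fn": "jog_arm", "kwargs": {
  "increments": [
    {"delta_pos":[-0.025,-0.045,0],"roll":0.015},
    {"delta_pos":[-0.05,-0.095,0],"roll":0.03},
    {"delta_pos":[-0.075,-0.145,0],"roll":0.045},
    {"delta_pos":[-0.1,-0.195,0],"roll":0.06},
    {"delta_pos":[-0.125,-0.245,0],"roll":0.078},
    {"delta_pos":[-0.148,-0.293,0],"roll":0.078},
    {"delta_pos":[-0.148,-0.293,0],"roll":0.078},
    {"delta_pos":[-0.148,-0.293,0],"roll":0.078}
  ]
}}

```text
t: 11.52
position: [0.4592, 0.1897, 0.1736]
ee_rot: [3.135, -0.193, -0.002]
wrist_force: [-0.5, -0.3, -3.1]
opening: 0.293
```

```bash
python3 - <<'E'
from h import *
st=sense();print({k:np.round(st[k],4) for k in("t","position","ee_rot","wrist_force","opening")})
w=snapshot("wrist");pickle.dump(w,open("w5.pkl","wb"));cv2.imwrite("pics/w5.png",w["image"])
E
```

```text
{'t': np.float64(11.525), 'position': array([0.4592, 0.1897, 0.1736]), 'ee_rot': array([ 3.1347e+00, -1.9320e-01, -1.9000e-03]), 'wrist_force': array([-0.4657, -0.2638, -3.0629]), 'opening': np.float64(0.2931)}
```

View pics/w5.png

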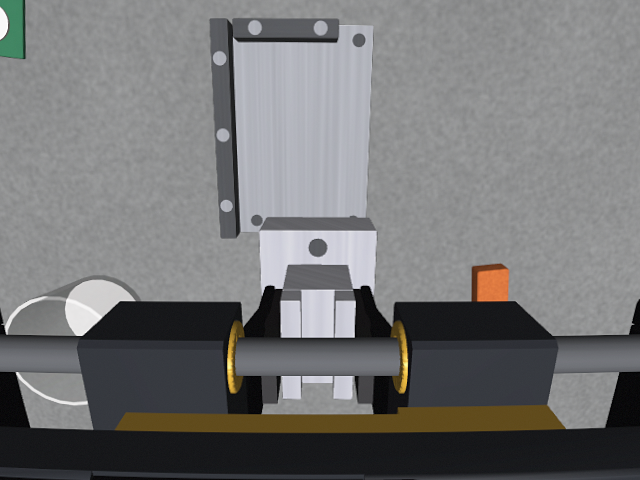

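The wrist view shows the fixture ahead. The long fence runs (210,19) to (221,238) on the left, the short fence spans (234,19) to (338,38) at the top, and the bed's right edge is near x = 370. The post hangs upright and centred in the jaws. Next I'll refine the fixture pose with subpixel edges.

```bash
python3 - <<'E'
from h import *
w=pickle.load(open("w5.pkl","rb"));g=cv2.GaussianBlur(cv2.cvtColor(w["image"],cv2.COLOR_BGR2GRAY).astype(float),(0,0),1.2)
gx=np.gradient(g,axis=1);gy=np.gradient(g,axis=0)
def sub(a,i0,h=6):
    i0=int(round(i0));v=np.abs(a[i0-h:i0+h+1]);k=int(np.argmax(v));k=min(max(k,1),2*h-1)
    d=v[k-1]-2*v[k]+v[k+1];return i0-h+k+(0.5*(v[k-1]-v[k+1])/d if d else 0)
L=[(sub(gx[r],210+(r-19)*11/219),r) for r in range(30,232,8)]
Rr=[(sub(gx[r],373.5-(r-26)*7.5/200),r) for r in range(60,205,8)]
Tt=[(c,sub(gy[:,c],19)) for c in list(range(270,312,4))]
Ti=[(c,sub(gy[:,c],38.5,3)) for c in range(240,335,5)]
for n,x in(("L",L),("R",Rr),("T",Tt),("Ti",Ti)):print(n,np.round(x[::5],1).tolist())
def res(p,full=False):
    c,q=np.cos(p[2]),np.sin(p[2])
    def loc(uv,z):
        P=at_z(w,uv,z)[:,:2]-p[:2];return P@np.array([[c,-q],[q,c]])
    r=[loc(L,.026)[:,1]-.055,loc(Rr,.008)[:,1]+.055,loc(Tt,.026)[:,0]-.075]
    if full: print("short inner",loc(Ti,.026)[:,0].mean(), "rms",[x.std().round(5) for x in r],[x.mean().round(5) for x in r])
    return np.concatenate(r)
p=least_squares(res,[.527,.196,-.12],loss="soft_l1",f_scale=.001).x;res(p,True)
print(p.round(4),np.degrees(p[2]))
c,q=np.cos(p[2]),np.sin(p[2]);st=sense();R=cv2.Rodrigues(np.array(st["ee_rot"]))[0];print("heading",np.degrees(np.arctan2(R[1,0],R[0,0])))
# held post yaw: foot front edge
for F in[(28,18),(16,8)]:
    t=p[:2]+np.array([c*F[0]-q*F[1],q*F[0]+c*F[1]])/1000;d=np.r_[t,.06]-st["position"];print(F,t.round(4),"tool delta",(R.T@d).round(4))
E
```

```text
L [[209.3, 30.0], [211.1, 70.0], [213.4, 110.0], [215.0, 150.0], [217.5, 190.0], [219.9, 230.0]]
R [[371.2, 60.0], [369.6, 100.0], [368.5, 140.0], [367.1, 180.0]]
T [[270.0, 17.9], [290.0, 18.1], [310.0, 18.1]]
Ti [[240.0, 45.3], [265.0, 62.1], [290.0, 37.2], [315.0, 39.1]]
short inner 0.06455937120860536 rms [np.float64(0.00069), np.float64(0.00024), np.float64(5e-05)] [np.float64(-0.00057), np.float64(0.00061), np.float64(0.0)]
[ 0.5285  0.1977 -0.1318] -7.54968387665201
heading -7.132038391824512
(28, 18) [0.5586 0.2118] tool delta [ 0.0955 -0.0348  0.1137]
(16, 8) [0.5454 0.2035] tool delta [ 0.0835 -0.0249  0.1137]
```

Request:
{"fn": "jog_arm", "kwargs": {
  "increments": [
    {"delta_pos":[0.03,-0.009,0],"roll":0.004},
    {"delta_pos":[0.06,-0.018,0],"roll":0.004},
    {"delta_pos":[0.083,-0.025,0],"roll":0.004},
    {"delta_pos":[0.083,-0.025,0.03],"roll":0.004},
    {"delta_pos":[0.083,-0.025,0.06],"roll":0.004},
    {"delta_pos":[0.083,-0.025,0.09],"roll":0.004},
    {"delta_pos":[0.083,-0.025,0.11],"roll":0.004},
    {"delta_pos":[0.083,-0.025,0.11],"roll":0.004}
  ]
}}

```text
t: 12.58
position: [0.544, 0.2032, 0.0624]
ee_rot: [3.134, -0.204, -0.006]
wrist_force: [-0.6, -0.5, -2.8]
opening: 0.298
```

Request:
{"fn": "jog_arm", "kwargs": {
  "increments": [
    {"delta_pos":[0,0,0.002],"roll":0},
    {"delta_pos":[0,0,0.005],"roll":0},
    {"delta_pos":[0,0,0.007],"roll":0},
    {"delta_pos":[0,0,0.007],"roll":0},
    {"delta_pos":[0,0,0.007],"roll":0}
  ]
}}

```text
t: 13.2
position: [0.5454, 0.2046, 0.0577]
ee_rot: [-3.135, 0.201, -0.001]
wrist_force: [-0.6, -0.6, -3.1]
opening: 0.295
```

Request:
{"fn": "jog_arm", "kwargs": {
  "increments": [
    {"delta_pos":[0,0,0.001],"roll":0},
    {"delta_pos":[0,0,0.002],"roll":0},
    {"delta_pos":[0,0,0.002],"roll":0},
    {"delta_pos":[0,0,0.002],"roll":0}
  ]
}}

```text
t: 13.7
position: [0.5453, 0.2044, 0.0555]
ee_rot: [3.135, -0.201, -0.0]
wrist_force: [0.2, -0.9, -2.1]
opening: 0.296
```

Request:
{"fn": "jog_arm", "kwargs": {
  "increments": [
    {"delta_pos":[0,0,0.001],"roll":0},
    {"delta_pos":[0,0,0.002],"roll":0},
    {"delta_pos":[0,0,0.002],"roll":0},
    {"delta_pos":[0,0,0.002],"roll":0}
  ]
}}

```text
t: 14.2
position: [0.5453, 0.2044, 0.0535]
ee_rot: [-3.135, 0.201, 0.0]
wrist_force: [-0.9, -0.3, -3.1]
opening: 0.297
```

Request:
{"fn": "jog_arm", "kwargs": {
  "increments": [
    {"delta_pos":[0,0,0.001],"roll":0},
    {"delta_pos":[0,0,0.0015],"roll":0},
    {"delta_pos":[0,0,0.0015],"roll":0},
    {"delta_pos":[0,0,0.0015],"roll":0}
  ]
}}

```text
t: 14.7
position: [0.5455, 0.2045, 0.0525]
ee_rot: [-3.135, 0.201, -0.001]
wrist_force: [-2.8, 0.2, 4.5]
opening: 0.3
```

Request:
{"fn": "jog_arm", "kwargs": {
  "increments": [
    {"delta_pos":[0,0,0.001],"roll":0},
    {"delta_pos":[0,0,0.001],"roll":0},
    {"delta_pos":[0,0,0.001],"roll":0}
  ]
}}

```text
t: 15.08
position: [0.5455, 0.2045, 0.0525]
ee_rot: [3.135, -0.201, 0.0]
wrist_force: [-6.6, -1.4, 10.2]
opening: 0.296
```

Request:
{"fn": "jog_arm", "kwargs": {
  "increments": [
    {"delta_pos":[0,0,-0.0015],"roll":0},
    {"delta_pos":[0,-0.003,-0.0015],"roll":0},
    {"delta_pos":[0,-0.006,-0.0015],"roll":0},
    {"delta_pos":[0,-0.007,-0.0015],"roll":0},
    {"delta_pos":[0,-0.007,-0.0015],"roll":0}
  ]
}}

```text
t: 15.7
position: [0.5464, 0.2116, 0.0526]
ee_rot: [-3.135, 0.201, -0.001]
wrist_force: [0.3, -0.7, 1.3]
opening: 0.293
```

Request:
{"fn": "jog_arm", "kwargs": {
  "increments": [
    {"delta_pos":[0,-0.001,0],"roll":0},
    {"delta_pos":[0,-0.002,0],"roll":0},
    {"delta_pos":[0,-0.002,0],"roll":0},
    {"delta_pos":[0,-0.002,0],"roll":0}
  ]
}}

```text
t: 16.2
position: [0.5464, 0.2134, 0.0526]
ee_rot: [-3.135, 0.201, -0.0]
wrist_force: [1.1, -1.0, 0.9]
opening: 0.294
```

Request:
{"fn": "jog_arm", "kwargs": {
  "increments": [
    {"delta_pos":[0,-0.001,0],"roll":0},
    {"delta_pos":[0,-0.002,0],"roll":0},
    {"delta_pos":[0,-0.002,0],"roll":0},
    {"delta_pos":[0,-0.002,0],"roll":0}
  ]
}}

```text
t: 16.7
position: [0.5465, 0.2138, 0.0526]
ee_rot: [3.132, -0.201, -0.001]
wrist_force: [-2.1, -9.1, 3.5]
opening: 0.299
```

Request:
{"fn": "jog_arm", "kwargs": {
  "increments": [
    {"delta_pos":[0,-0.001,0],"roll":0},
    {"delta_pos":[0,-0.0015,0],"roll":0},
    {"delta_pos":[0,-0.0015,0],"roll":0},
    {"delta_pos":[0,-0.0015,0],"roll":0}
  ]
}}

```text
t: 17.2
position: [0.5465, 0.2139, 0.0527]
ee_rot: [3.13, -0.201, -0.002]
wrist_force: [-2.3, -13.5, 6.7]
opening: 0.296
```

```bash
python3 - <<'E'
from h import *
st=sense();print({k:np.round(st[k],4) for k in("t","position","ee_rot","wrist_force","moment")})
E
```

```text
{'t': np.float64(17.2), 'position': array([0.5465, 0.2139, 0.0527]), 'ee_rot': array([ 3.1302e+00, -2.0050e-01, -2.4000e-03]), 'wrist_force': array([ -2.3114, -13.5019,   6.7423]), 'moment': array([-2.4532,  0.4597,  0.0311])}
```

Request:
{"fn": "jog_arm", "kwargs": {
  "increments": [
    {"delta_pos":[0,0.002,0],"roll":0},
    {"delta_pos":[0.003,0.002,0],"roll":0},
    {"delta_pos":[0.006,0.002,0],"roll":0},
    {"delta_pos":[0.009,0.002,0],"roll":0},
    {"delta_pos":[0.009,0.002,0],"roll":0},
    {"delta_pos":[0.009,0.002,0],"roll":0}
  ]
}}

```text
t: 17.95
position: [0.5527, 0.2129, 0.0527]
ee_rot: [3.133, -0.2, -0.011]
wrist_force: [-12.3, -7.2, 13.8]
opening: 0.298
```

Request:
{"fn": "jog_arm", "kwargs": {
  "increments": [
    {"delta_pos":[0.001,0,0],"roll":0},
    {"delta_pos":[0.002,0,0],"roll":0},
    {"delta_pos":[0.002,0,0],"roll":0},
    {"delta_pos":[0.002,0,0],"roll":0}
  ]
}}

```text
t: 18.45
position: [0.5542, 0.2127, 0.0527]
ee_rot: [3.133, -0.2, -0.012]
wrist_force: [-13.8, -6.9, 14.6]
opening: 0.296
```

Request:
{"fn": "jog_arm", "kwargs": {
  "increments": [
    {"delta_pos":[0,0.0005,-0.0015],"roll":0},
    {"delta_pos":[0,0.0005,-0.0015],"roll":0},
    {"delta_pos":[0,0.0005,-0.0015],"roll":0}
  ]
}}

```text
t: 18.82
position: [0.5561, 0.2125, 0.0528]
ee_rot: [3.134, -0.201, -0.005]
wrist_force: [-2.7, -4.9, -2.5]
opening: 0.296
```

Request:
{"fn": "jog_arm", "kwargs": {
  "increments": [
    {"delta_pos":[0.001,0,0],"roll":0},
    {"delta_pos":[0.002,0,0],"roll":0},
    {"delta_pos":[0.002,0,0],"roll":0},
    {"delta_pos":[0.002,0,0],"roll":0}
  ]
}}

```text
t: 19.32
position: [0.5581, 0.2122, 0.0527]
ee_rot: [3.134, -0.201, -0.005]
wrist_force: [-3.9, -4.3, -2.9]
opening: 0.294
```

Request:
{"fn": "jog_arm", "kwargs": {
  "increments": [
    {"delta_pos":[0.001,0,0],"roll":0},
    {"delta_pos":[0.002,0,0],"roll":0},
    {"delta_pos":[0.002,0,0],"roll":0},
    {"delta_pos":[0.002,0,0],"roll":0}
  ]
}}

```text
t: 19.82
position: [0.56, 0.2119, 0.0527]
ee_rot: [3.134, -0.201, -0.005]
wrist_force: [-3.0, -3.7, -2.7]
opening: 0.297
```

Request:
{"fn": "jog_arm", "kwargs": {
  "increments": [
    {"delta_pos":[0.001,0,0],"roll":0},
    {"delta_pos":[0.0015,0,0],"roll":0},
    {"delta_pos":[0.0015,0,0],"roll":0}
  ]
}}

```text
t: 20.2
position: [0.5602, 0.2119, 0.0527]
ee_rot: [3.134, -0.201, -0.01]
wrist_force: [-7.7, -3.6, 2.0]
opening: 0.3
```

The short-fence contact is felt at x = 0.560. Now I'll press onto both fences with some downward force.

Request:
{"fn": "jog_arm", "kwargs": {
  "increments": [
    {"delta_pos":[0.0005,-0.001,0],"roll":0},
    {"delta_pos":[0.001,-0.0015,0.0005],"roll":0},
    {"delta_pos":[0.001,-0.0015,0.0005],"roll":0},
    {"delta_pos":[0.001,-0.0015,0.0005],"roll":0}
  ]
}}

```text
t: 20.7
position: [0.5603, 0.212, 0.0528]
ee_rot: [3.131, -0.201, -0.014]
wrist_force: [-14.8, -10.2, 11.4]
opening: 0.293
```

```bash
python3 - <<'E'
from h import *
st=sense();print({k:np.round(st[k],4) for k in("t","position","ee_rot","wrist_force","moment","opening")})
w=snapshot("wrist");t=snapshot("top");s=snapshot("side");pickle.dump((w,t,s),open("w6.pkl","wb"))
o=np.zeros((600,800,3),np.uint8)
o[:390,:400]=cv2.resize(w["image"][60:320,180:440],(400,390)) ;o[:400,400:]=cv2.resize(s["image"][250:350,200:310],(400,400),interpolation=cv2.INTER_CUBIC)
o[400:,400:]=cv2.resize(t["image"][195:245,205:305],(400,200),interpolation=cv2.INTER_CUBIC)
cv2.imwrite("pics/c6.png",o)
E
```

```text
{'t': np.float64(20.7), 'position': array([0.5603, 0.212 , 0.0528]), 'ee_rot': array([ 3.131 , -0.2005, -0.0139]), 'wrist_force': array([-14.8354, -10.1953,  11.4104]), 'moment': array([-1.714 ,  2.4968,  0.0124]), 'opening': np.float64(0.2931)}
```

View pics/c6.png

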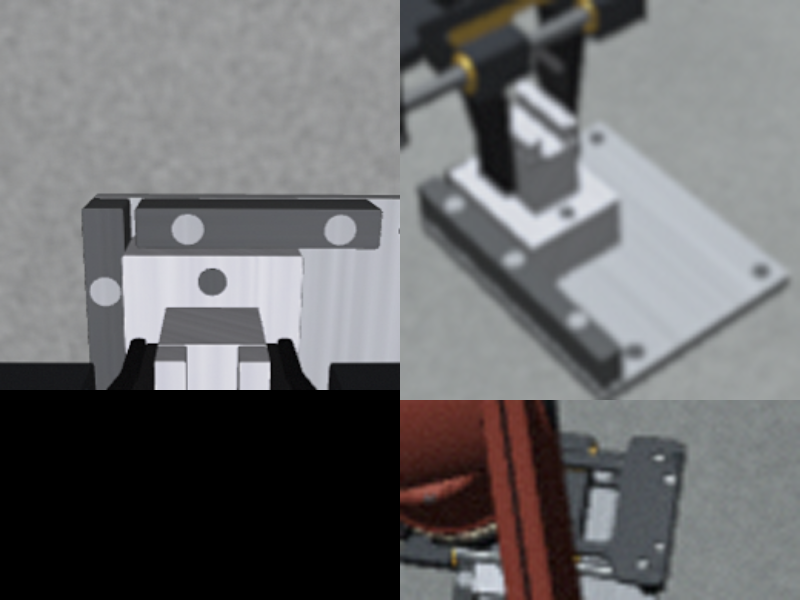

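The crops show the foot's end flush on the short fence at (210,250) and its side flush along the long fence at (125,300). The side view shows it upright. The tool has pitched about 0.5° under 15 N, so I'll ease the push, relax the grip for a moment so the post lies flat, then re-grip and press gently.

Request:
{"fn": "jog_arm", "kwargs": {
  "increments": [
    {"delta_pos":[-0.001,0.001,0],"roll":0},
    {"delta_pos":[-0.002,0.0015,0],"roll":0},
    {"delta_pos":[-0.002,0.0015,0],"roll":0}
  ]
}}

```text
t: 21.22
position: [0.5602, 0.2119, 0.0527]
ee_rot: [3.134, -0.201, -0.006]
wrist_force: [-4.6, -4.2, 0.8]
opening: 0.297
```

Request:
{"fn": "jog_arm", "kwargs": {
  "increments": [
    {"delta_pos":[0,0,0],"roll":0},
    {"delta_pos":[0,0,0],"roll":0},
    {"delta_pos":[0,0,0],"roll":0},
    {"delta_pos":[0,0,0],"roll":0}
  ],
  "newtons": 3
}}

```text
t: 21.72
position: [0.5605, 0.2119, 0.0527]
ee_rot: [3.134, -0.201, -0.005]
wrist_force: [-5.1, -5.1, 2.0]
opening: 0.298
```

Request:
{"fn": "jog_arm", "kwargs": {
  "increments": [
    {"delta_pos":[0,0,0],"roll":0},
    {"delta_pos":[0,0,0],"roll":0},
    {"delta_pos":[0,0,0],"roll":0}
  ],
  "newtons": 35
}}

```text
t: 22.1
position: [0.5606, 0.2119, 0.0527]
ee_rot: [3.134, -0.202, -0.005]
wrist_force: [-4.9, -5.2, 0.3]
opening: 0.296
```

```bash
python3 - <<'E'
from h import *
st=sense();print({k:np.round(st[k],4) for k in("t","position","ee_rot","wrist_force","moment","opening")})
R=cv2.Rodrigues(np.array(st["ee_rot"]))[0];print("tool z",R[:,2].round(4))
E
```

```text
{'t': np.float64(22.1), 'position': array([0.5606, 0.2119, 0.0527]), 'ee_rot': array([ 3.1339, -0.2017, -0.0052]), 'wrist_force': array([-4.9161, -5.1692,  0.3395]), 'moment': array([-0.824 ,  0.8564, -0.1252]), 'opening': np.float64(0.296)}
tool z [-0.0034 -0.001  -1.    ]
```

Request:
{"fn": "jog_arm", "kwargs": {
  "increments": [
    {"delta_pos":[0.0005,-0.0005,0.0003],"roll":0},
    {"delta_pos":[0.001,-0.001,0.0005],"roll":0},
    {"delta_pos":[0.001,-0.001,0.0005],"roll":0},
    {"delta_pos":[0.001,-0.001,0.0005],"roll":0}
  ]
}}

```text
t: 22.6
position: [0.5606, 0.212, 0.0527]
ee_rot: [3.132, -0.201, -0.009]
wrist_force: [-11.9, -8.7, 9.0]
opening: 0.292
```

```bash
python3 - <<'E'
from h import *
st=sense();print({k:np.round(st[k],4) for k in("t","position","ee_rot","wrist_force","moment","opening")})
w=snapshot("wrist");s=snapshot("side");pickle.dump((w,s),open("w7.pkl","wb"))
o=np.zeros((600,800,3),np.uint8)
o[:,:400]=cv2.resize(w["image"][170:320,220:320],(400,600),interpolation=cv2.INTER_CUBIC);o[:,400:]=cv2.resize(s["image"][255:345,205:265],(400,600),interpolation=cv2.INTER_CUBIC)
cv2.imwrite("pics/c7.png",o)
E
```

```text
{'t': np.float64(22.6), 'position': array([0.5606, 0.212 , 0.0527]), 'ee_rot': array([ 3.1321, -0.2013, -0.0092]), 'wrist_force': array([-11.8895,  -8.6909,   9.0423]), 'moment': array([-1.4723,  1.8542, -0.1576]), 'opening': np.float64(0.2921)}
```

View pics/c7.png

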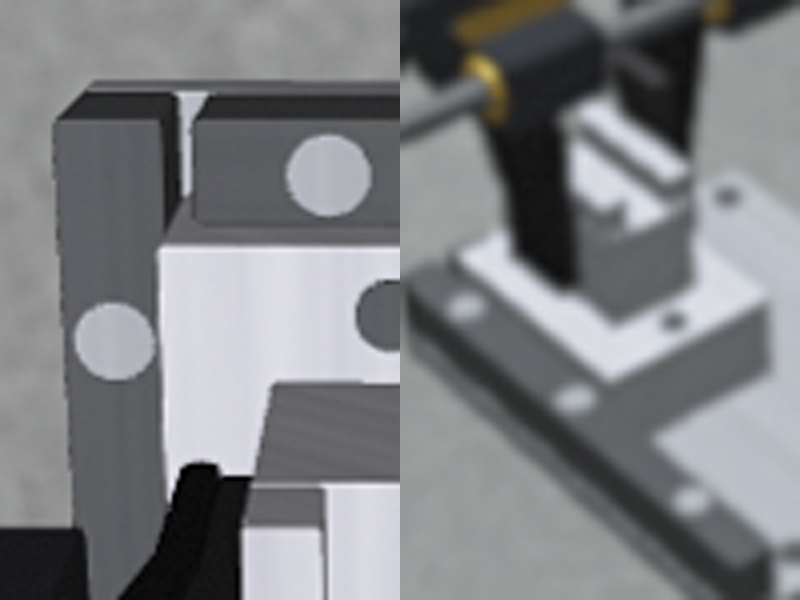

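The enlarged crops show the foot's side tight on the long fence and its end tight on the short fence, with no bed visible in either joint. The post is upright on the bed and both push forces are steady, so I'll hand in.

```bash
python3 -c "
from h import *
st=sense();print(st['t'],np.round(st['wrist_force'],1),st['opening']);print(job_done())"
```

```text
22.7 [-11.2  -9.1   9. ] 0.29488477364113164
the job is handed in; nothing more can be done
None
```

The job is handed in at 22.7 s. The piece is counted, and the aluminium vee post is held pressed into the corner of the steel fixture.

- **Counter lever:** I swung the lever until the push force rose from about 2.5 N to 13 N with the tool almost stationary. I took that as the stop; no angle was measured there. I then let it spring back, and a wrist picture showed it back at rest.
- **Post:** I gripped the bare aluminium post across its tower, at 26 mm opening, and set it on the bed. I slid it against the long fence and then the short fence. I eased the push and relaxed the grip for a moment to let it settle flat, then re-gripped at 35 N and pressed again.
- **Last checks:**
  - The final forces were about 11 N in x, 9 N in y and 9 N vertical.
  - The pictures showed the post upright, with no gap at either fence.
- **Disagreements:**
  - The tool leaned about 0.3° under the push. It had been 0.5° before the re-grip.
  - The camera estimates of the fixture's angle differed by about 0.5° (7.1° and 7.5°), so the final alignment relied on contact.
  - I misread the pin top in the first wrist picture by several millimetres; the top-view estimate was the right one.
- **Other objects:** I touched nothing else on the bench. I did not take a final picture of the whole bench.

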